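Reset the suction table's bleed valve

TASK

Slide the clear guard fully open along its track, then wind the handwheel clockwise (seen from above) by its black crank handle until the valve is shut against its stop, and from the stop back it off anticlockwise exactly two full turns. Finish while still gripping the crank handle, holding the wheel steady at that setting with the guard left open, and leave the bottles, cup, dish, tools and lens on the bench undisturbed.

Things in the scene. Friction and masses are not known exactly. Their poses are not given: they have to be found in the camera images.
- console: Grey valve console fixed to the bench, deck 240 (x) x 420 (y) x 12 mm high. Origin on the bench exactly under the vertical axis of the handwheel; the deck spans x -120..120 and y -105..315 mm. Its own y points along the guard's track, in the guard's opening direction; z up. A cream handwheel disc 120 mm across (top at z 55 mm) turns on the axis. A red mark on the deck at y -80 mm shows where the crank handle stands when the valve is at its stop.
- crank: Black upright cylindrical crank handle on the cream handwheel, 24 mm diameter, 54 mm tall. Origin at its centre, half-way up, 85 mm above the bench, 48 mm from the wheel axis (console). The handle revolves freely on its own pin, so it can be gripped firmly and carried round the circle without turning the gripper. It spans z 58 to 112 mm, just above the disc.
- valve (a joint): Handwheel angle in rad, 0 = shut against the hard stop, grows as the wheel turns anticlockwise seen from above (opening); 2 turns = 12.566. It runs on to 19.5, with no stop or click at two turns. At value q the crank handle stands, in the console's frame, at x = 48 sin(q), y = -48 cos(q) mm. Turning takes about 3 N at the handle; the wheel stays where it is left.
- guard (a joint): Sliding clear guard, m: 0 = shut over the handwheel, 0.22 = fully open (end of travel), sliding along the console's +y. Needs about 3 N; it stays where it is left.
- guard_fin (a point): Centre of the red upright fin on the guard's roof, 150 mm above the bench; the fin is 50 mm (console x) by 14 mm (console y), from z 127 to 169 mm. The guard is a clear tunnel with yellow edges, 206 mm (console x) by 160 mm (console y, fin at its middle), roof top at z 127 mm; it moves with the fin and, shut, covers the handwheel.
- bottle_clear: small clear glass bottle with white cap, 42 mm across, 85 mm high; origin under its centre. Bystander
- bottle_amber: small amber glass bottle with black cap, 42 mm across, 95 mm high; origin under its centre. Bystander
- swab_cup: white ceramic cup, 64 mm across, 70 mm high; origin under its centre. Bystander
- dish: shallow blue dish, 90 mm across, 22 mm high; origin under its centre. Bystander
- brush: brush lying flat along its own x. Bystander
- spatula: spatula lying flat along its own x. Bystander
- lens: dark steel ring (loupe mount), 72 mm across, 18 mm high, lying flat. Bystander

How it is judged:
By the outcome, as a careful person would: the job done as asked, in the order asked, and still so for the second after the job is handed in, while the arm keeps its last pose, push and grip.
It also fails if it takes over 72 s, if anything falls off the work surface, if the arm or the gripper's body presses on something with over 40 N, if the wrist force passes 120 N, or if a joint passes its speed limit or range.

ROBOT

A 6-joint arm with a two-finger parallel gripper is mounted at the origin on the work surface. World frame = base frame: x ahead of the robot, y to its left, z up, the work surface at z = 0. Lengths are in mm, angles in rad, forces in N, time in s.
With the tool pointing down it reaches from about 275 to 750 mm from the base axis. Payload 10.2 kg.
Tool frame: the origin (TCP) lies midway between the tips of the shut fingers; the grasp point (between the pads) lies 19 mm behind it (ctrl.grip_depth is the distance from the TCP to the grasp point, in mm); y points along the fingers, x is the direction in which the jaws open and shut, and the axes are right-handed (so a half turn about y gives the same grasp; the last joint's range is limited). The gripper opens to 85 mm and grips with 20 to 120 N. Pads are 22 mm wide; open, the fingers measure 114 mm over their backs; the gripper's body (76 mm by 85 mm) begins 54 mm behind the grasp point. The pads swing forward as they close: fully open they stand 13 mm farther back than shut.
Start: joints at [-1.35, 0.313, 1.498, -0, 1.331, -0.223], TCP at [225.41, -474.153, 231.294] pointing down, gripper open.
Joint ranges: [-2.94, 2.94], [-0.97, 2.17], [0.19, 2.56], [-1.23, 4.37], [0.02, 3.11], [-2.88, 2.88]. Speed limits (rad/s): [2.39, 2.39, 3.01, 3.14, 3.14, 3.14].

INTERFACE

Orientations are given as a unit quaternion [w, x, y, z].
In Python, from rig import ctrl gives the robot as it stands. The module is installed in compiled form; this text tells all that it offers.
- The arm moves only by the tool drive_tool, never from a script. Its arguments are lists of equal length, an entry for each row: "gripper": the closure, from 0 (fully open) to 1 (shut); "offset": the shift along the tool's x, y, z in m, a list of three; "turn": the turn about the tool's y in degrees. In form: {"gripper": [gripper, ...], "offset": [[tx, ty, tz], ...], "turn": [turn, ...]}. A call has 1 to 20 rows; each row shifts and turns the commanded pose from where the row before left it, along the tool's axes as they then stand; what a row does not reach is not made up. A row lasts 1/12 s, in which the tool goes at most 41.7 mm and 7.16 degrees, less where a joint would pass 70% of its speed; a pose out of reach is approached as far as the arm can. A call is refused whole if a number of a shift passes 0.0417 or a number of a turn 7.16, either way. A call with a gripper value outside its range is refused whole. The fingers move at their own pace and stop on an object; "force" is the grip in N (left out, the last holds). Time passes only in rows, so rows that do not move let the fingers close. It gives the time, the measured TCP pose, the force and the opening at its end, in the units of the state.
- ctrl.sense(): the state, without advancing time (a new reading comes with each control period).
- ctrl.capture(name): name is "scene" or "top" or "wrist"; returns (picture, depth): 420x560x3 uint8, red, green, blue; 420x560 float32, mm along the optical axis (not along the pixel's ray), 0 where there is no reading.
- ctrl.camera_params(name): a dict with "fovy" (degrees; the focal length in pixels is half the picture's height over the tangent of half this angle, whatever the lens; pixels are square), "cx", "cy" (the principal point, pixels), "view" (4x4, takes a point from world to camera coordinates); the wrist camera has in their place "tool_from_camera" (4x4, takes a point from camera to tool coordinates, whose origin is the TCP and whose axes are the tool frame's). Camera axes: x right, y down, z forward; pixel columns grow to the right and rows downward; lengths in mm; the calibration is good to about 2 mm. A picture is of the moment at which its call begins: read the wrist's pose just before it. camera_params takes no time and is no camera call.
- ctrl.finish_job(): hands the job in, once; it reports no verdict.
Trained networks look in the newest picture that a camera, given by its name, has taken for a name from the list of things; names that differ only in an ending like _2 or _b are one class to them, and where a whole thing is asked for, a point or a joint stands for the part that bears it (a point fixed in the world has none). Each returns a list of dicts, best first, with "score" (0 to 1); they miss things now and then, are a little off and sometimes report something else, mostly with a low value. They report only what shows in the picture. A call takes as long as a camera call.
- ctrl.boxes_of(camera, query): "centre" ([x, y, z] in mm, in the coordinates of the camera as it stood for that picture, good to about 4 mm: the middle of the surface that is visible of it).
- ctrl.regions_of(camera, query): "mask" (420x560 bool, what is visible of it).
- ctrl.pinpoint(camera, query): "centre" ([x, y, z] in mm, in the coordinates of the camera as it stood for that picture, good to about 4 mm: a listed point, or the origin of a listed thing).
The state is a dict: "time_s": time; "joints": joint angles; "dq": joint speeds; "tau": joint torques, N m; "eef_pos": TCP position; "ee_rot": TCP orientation; "force": force on the tool from outside, world axes, zero at the start; "wrist_torque": the same for the moment, N m; "grip_width": opening from 0.0 (shut) to 1.0 (fully open).
Only numpy, scipy, OpenCV 4.12 (cv2) and the standard library are available. Lean on these libraries where they do the work, as an engineer would, in place of code of your own. Each camera call takes 0.05 s, during which the arm holds its last target.

## Working session

There is one attempt and no reset: what is moved stays moved. The work goes in short steps, Python scripts to look and compute and a tool call to move; the robot and the scene stay as the last step left them, time stands still between calls to the robot, and variables do not carry over. Pictures are saved under pics/ and viewed, and the job is handed in when it is done.

Besides the shell and the picture viewer there is one more tool, called as name(argument=value, ...) on one line, values as JSON. drive_tool: Moves the arm, as the interface text tells. Its arguments: {"type":"object","properties":{"gripper":{"type":"array","items":{"type":"number"}},"offset":{"type":"array","items":{"type":"array","items":{"type":"number"}}},"turn":{"type":"array","items":{"type":"number"}},"force":{"type":"number"}},"required":["gripper","offset","turn"]}

```bash
mkdir -p pics
cat > h.py <<'E'
import numpy as np, cv2
from rig import ctrl
from scipy.spatial.transform import Rotation as R
def T():
    s=ctrl.sense(); q=s['ee_rot']; M=np.eye(4); M[:3,:3]=R.from_quat([q[1],q[2],q[3],q[0]]).as_matrix(); M[:3,3]=s['eef_pos']; return M
def cam2w(name,p,Tm=None):
    c=ctrl.camera_params(name)
    if name=='wrist': M=Tm@np.array(c['tool_from_camera'])
    else: M=np.linalg.inv(np.array(c['view']))
    return (M@np.append(p,1))[:3]
def shot(name,fn):
    im,d=ctrl.capture(name); cv2.imwrite('pics/'+fn,im[:,:,::-1]); return im,d
E
python3 - <<'E'
from h import *
s=ctrl.sense(); print({k:np.round(v,3) for k,v in s.items()})
print(np.round(T(),3))
for n in ['scene','top']:
    shot(n,n+'0.png')
    for q in ['console','crank','guard_fin','guard']:
        for r in ctrl.pinpoint(n,q)[:2] if q!='guard' else []: print(n,q,round(r['score'],2),np.round(cam2w(n,r['centre']),1))
E
```

```text
{'time_s': np.float64(0.0), 'joints': array([-1.35 ,  0.313,  1.498, -0.   ,  1.331, -0.223]), 'dq': array([-0.   ,  0.   ,  0.001, -0.001,  0.001,  0.002]), 'tau': array([-0.0000e+00, -4.1227e+01, -2.5975e+01, -0.0000e+00,  4.0000e-03,
        0.0000e+00]), 'eef_pos': array([ 225.337, -473.888,  230.723]), 'ee_rot': array([ 0.598, -0.597,  0.378, -0.377]), 'force': array([-0.084,  0.272, -0.326]), 'wrist_torque': array([ 0.021, -0.012, -0.034]), 'grip_width': np.float64(0.994)}
[[ 4.29000e-01 -0.00000e+00  9.03000e-01  2.25337e+02]
 [-9.03000e-01  1.00000e-03  4.29000e-01 -4.73888e+02]
 [-1.00000e-03 -1.00000e+00  0.00000e+00  2.30723e+02]
 [ 0.00000e+00  0.00000e+00  0.00000e+00  1.00000e+00]]
scene console 0.7 [ 530.8 -120.9    2.7]
scene console 0.24 [ 541.4 -318.2   -2.8]
scene guard_fin 0.69 [527.9 -97.2 153.3]
top console 0.88 [ 530.1 -122.8   -2.4]
top console 0.6 [ 6.961e+02 -5.790e+01 -2.000e-01]
top guard_fin 0.66 [527.8 -95.3 151.8]
```

View pics/scene0.png

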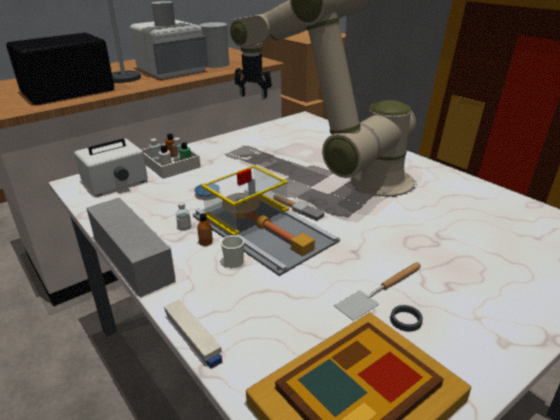

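View pics/top0.png

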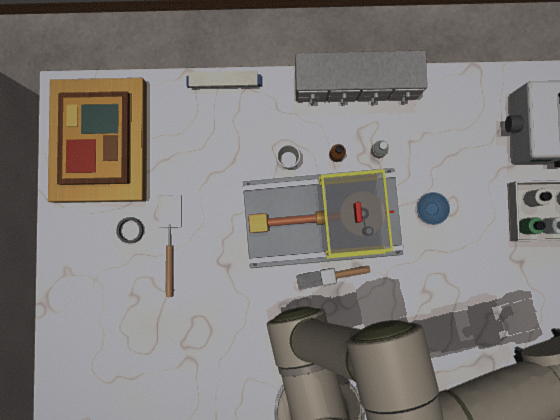

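The scene picture shows the clear guard at about (245,195) with its red fin at (244,177). The top picture shows the wheel under the guard at about (362,212), the fin at (358,211), the red mark at (391,212) and the deck running left, which is world +y. Next I'll fit the deck outline and look closer.

Run:
```python
from h import *
def cloud(n,d):
    c=ctrl.camera_params(n); f=210/np.tan(np.radians(c['fovy'])/2)
    v,u=np.mgrid[:420,:560]; P=np.stack([(u-c['cx'])/f*d,(v-c['cy'])/f*d,d,np.ones_like(d)],-1)
    return (P@np.linalg.inv(np.array(c['view'])).T)[...,:3]
im,d=shot('top','top1.png')
C=cloud('top',d)
cv2.imwrite('pics/topz.png',cv2.resize(im[150:290,230:420,::-1],None,fx=4,fy=4,interpolation=cv2.INTER_CUBIC))
r=ctrl.regions_of('top','console'); print([(round(x['score'],2),x['mask'].sum()) for x in r])
m=(C[...,2]>7)&(C[...,2]<17)&(d>0)
sub=np.zeros_like(m); sub[160:280,235:415]=1; m&=sub
k,l,st,ce=cv2.connectedComponentsWithStats(m.astype(np.uint8)); i=1+np.argmax(st[1:,4]); P=C[l==i]
print(st[i],np.median(P[:,2])); print(cv2.minAreaRect(P[:,:2].astype(np.float32)))
print(np.round(cv2.boxPoints(cv2.minAreaRect(P[:,:2].astype(np.float32))),1))
hsv=cv2.cvtColor(im,cv2.COLOR_RGB2HSV)
red=((hsv[...,0]<6)|(hsv[...,0]>174))&(hsv[...,1]>150)&(hsv[...,2]>70)&sub
k,l,st,ce=cv2.connectedComponentsWithStats(red.astype(np.uint8))
for i in range(1,k):
    if st[i,4]>3: print('red',st[i],ce[i],np.round(np.median(C[l==i],0),1))
for (u,v) in [(258,222),(290,220),(318,218),(360,210),(366,231),(363,213)]: print(u,v,np.round(C[v,u],1))
for q in ['bottle_clear','bottle_amber','swab_cup','dish','brush','crank']:
    for x in ctrl.pinpoint('top',q)[:1]: print(q,round(x['score'],2),np.round(cam2w('top',x['centre']),1))
```

```text
[(0.63, np.int64(13381))]
[ 243  183   85   76 3996] 11.93716777516056
((515.515380859375, 84.66261291503906), (191.72752380371094, 216.27015686035156), 4.524794578552246)
[[411.4 184.9]
 [428.5 -30.7]
 [619.6 -15.6]
 [602.5 200. ]]
red [355 202   7  20 108] [358.19444444 211.49074074] [527.5 -94.8 169.3]
red [389 211   5   2   8] [391.    211.375] [ 537.7 -205.7   12.3]
258 222 [511.3 156.7  48.2]
290 220 [516.   70.9  36. ]
318 218 [520.1  -4.4  41.4]
360 210 [532.  -99.1 172.5]
366 231 [ 481.6 -119.1  127.9]
363 213 [ 527.4 -113.6  121.6]
bottle_clear 0.58 [ 704.6 -177.7   -1. ]
bottle_amber 0.62 [698.1 -60.6   0.9]
swab_cup 0.72 [688.9  76.   -1.7]
dish 0.75 [ 545.5 -316.6    1.1]
brush 0.77 [362.7 -42.4  -0.6]
```

View pics/topz.png

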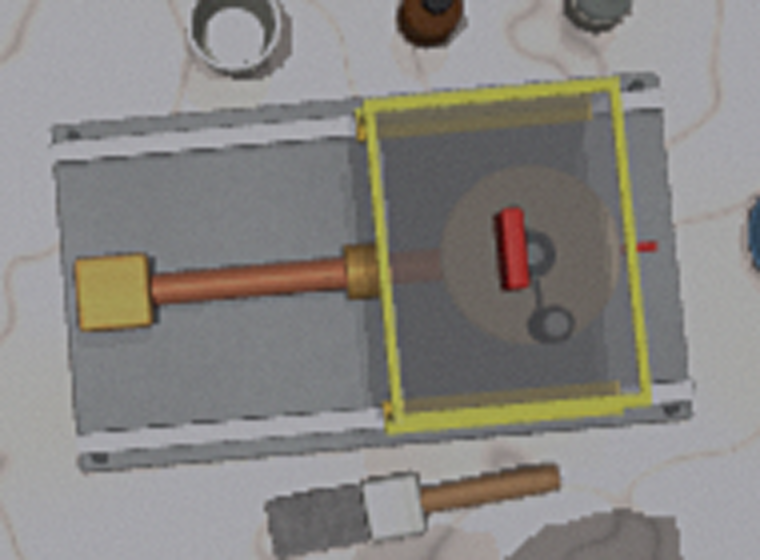

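Guard is partly open already: the fin stands about 27 mm along +y from the axis at ≈(531,-122), and the console yaw is about 4.5°. I'll turn the tool to align the jaws with the track and move above the fin.

drive_tool(gripper=[0, 0, 0, 0, 0, 0, 0, 0, 0, 0, 0, 0, 0, 0, 0, 0, 0, 0, 0], offset=[[0, 0, 0], [0, 0, 0], [0, 0, 0], [-0.0252, 0, 0.0236], [-0.0252, 0, 0.0236], [-0.0252, 0, 0.0236], [-0.0252, 0, 0.0236], [-0.0252, 0, 0.0236], [-0.0252, 0, 0.0236], [-0.0252, 0, 0.0236], [-0.0252, 0, 0.0236], [-0.0252, 0, 0.0236], [-0.0252, 0, 0.0236], [-0.0252, 0, 0.0236], [-0.0252, 0, 0.0236], [-0.0252, 0, 0.0236], [-0.0252, 0, 0.0236], [0, 0, 0], [0, 0, 0]], turn=[7, 7, 7, 0, 0, 0, 0, 0, 0, 0, 0, 0, 0, 0, 0, 0, 0, 0, 0], force=40)

```text
time_s: 2.38
eef_pos: [528.0, -95.8, 231.0]
ee_rot: [-0.52, 0.52, -0.48, 0.479]
force: [-0.0, 0.4, -0.0]
grip_width: 0.997
```

Run:
```python
from h import *
Tm=T(); print(np.round(Tm,3)); im,d=shot('wrist','w1.png')
for q in ['guard_fin','console','crank']:
    for x in ctrl.pinpoint('wrist',q)[:1]: print(q,round(x['score'],2),np.round(cam2w('wrist',x['centre'],Tm),1))
```

```text
[[ 8.00000e-02 -0.00000e+00  9.97000e-01  5.28001e+02]
 [-9.97000e-01  0.00000e+00  8.00000e-02 -9.57620e+01]
 [-0.00000e+00 -1.00000e+00 -0.00000e+00  2.30995e+02]
 [ 0.00000e+00  0.00000e+00  0.00000e+00  1.00000e+00]]
guard_fin 0.85 [533.7 -94.3 148.6]
console 0.78 [ 533.8 -120.1   -2.5]
```

View pics/w1.png

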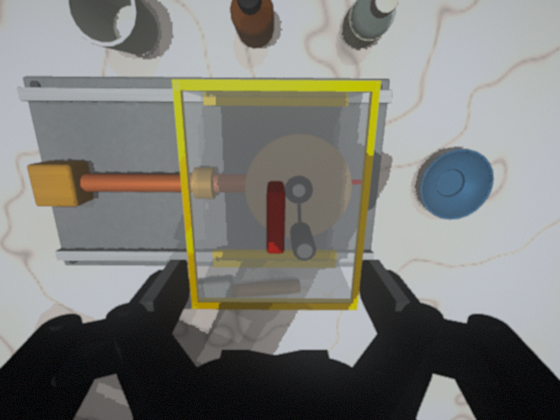

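The fin sits at (276,217), between the jaws and square to them. The crank is at (302,240), on the robot side. I'll go down and grip.

drive_tool(gripper=[0, 0, 0, 0, 0.5, 1, 1, 1, 1, 1, 1, 1], offset=[[0, 0.025, 0], [0, 0.025, 0], [0, 0.025, 0], [0, 0.017, 0], [0, 0, 0], [0, 0, 0], [0, 0, 0], [0, 0, 0], [0, 0, 0], [0, 0, 0], [0, 0, 0], [0, 0, 0]], turn=[0, 0, 0, 0, 0, 0, 0, 0, 0, 0, 0, 0])

```text
time_s: 3.58
eef_pos: [527.9, -97.1, 140.3]
ee_rot: [0.519, -0.519, 0.48, -0.481]
force: [-2.1, 0.7, 6.9]
grip_width: 0.16
```

drive_tool(gripper=[1, 1, 1, 1, 1, 1, 1, 1, 1, 1, 1, 1, 1, 1], offset=[[-0.006, -0.001, 0], [-0.014, 0, 0], [-0.02, 0, 0], [-0.02, 0, 0], [-0.02, 0, 0], [-0.02, 0, 0], [-0.02, 0, 0], [-0.02, 0, 0], [-0.02, 0, 0], [-0.012, 0, 0], [-0.008, 0, 0], [-0.006, 0, 0], [0, 0, 0], [0, 0, 0]], turn=[0, 0, 0, 0, 0, 0, 0, 0, 0, 0, 0, 0, 0, 0])

```text
time_s: 4.75
eef_pos: [514.1, 89.7, 140.3]
ee_rot: [0.52, -0.518, 0.48, -0.481]
force: [7.0, 2.7, -5.8]
grip_width: 0.16
```

drive_tool(gripper=[1, 1, 1, 1, 1, 1], offset=[[-0.003, 0, 0], [-0.003, 0, 0], [-0.003, 0, 0], [-0.002, 0, 0], [0, 0, 0], [0, 0, 0]], turn=[0, 0, 0, 0, 0, 0])

```text
time_s: 5.25
eef_pos: [513.5, 97.2, 140.3]
ee_rot: [-0.518, 0.519, -0.479, 0.482]
force: [6.3, -17.8, -4.8]
grip_width: 0.161
```

The force rose to about 18 N at y≈97, where I expected the end stop. I'll release, rise, and back off toward the wheel to look.

drive_tool(gripper=[0.5, 0, 0, 0, 0, 0, 0, 0, 0, 0, 0, 0, 0, 0], offset=[[0, 0, 0], [0, 0, 0], [0, 0, 0], [0, 0, 0], [0, -0.02, 0], [0, -0.03, 0], [0, -0.03, 0], [0.036, 0, 0], [0.036, 0, 0], [0.036, 0, 0], [0.036, 0, 0], [0.036, 0, 0], [0.036, 0, 0], [0, 0, 0]], turn=[0, 0, 0, 0, 0, 0, 0, 0, 0, 0, 0, 0, 0, 0])

```text
time_s: 6.42
eef_pos: [529.1, -120.8, 220.0]
ee_rot: [-0.518, 0.518, -0.481, 0.482]
force: [1.3, 0.2, -0.2]
grip_width: 1.0
```

Run:
```python
from h import *
Tm=T(); print(np.round(Tm,3)); im,d=shot('wrist','w2.png')
for q in ['guard_fin','console','crank']:
    for x in ctrl.pinpoint('wrist',q)[:1]: print(q,round(x['score'],2),np.round(cam2w('wrist',x['centre'],Tm),1))
im,d=shot('top','top2.png')
cv2.imwrite('pics/topz2.png',cv2.resize(im[150:290,230:420,::-1],None,fx=4,fy=4,interpolation=cv2.INTER_CUBIC))
for q in ['guard_fin','console','crank']:
    for x in ctrl.pinpoint('top',q)[:1]: print(q,round(x['score'],2),np.round(cam2w('top',x['centre']),1))
im,d=shot('scene','sc2.png')
for q in ['guard_fin','console','crank']:
    for x in ctrl.pinpoint('scene',q)[:1]: print(q,round(x['score'],2),np.round(cam2w('scene',x['centre']),1))
```

```text
[[ 7.30000e-02  0.00000e+00  9.97000e-01  5.29104e+02]
 [-9.97000e-01 -1.00000e-03  7.30000e-02 -1.20828e+02]
 [ 1.00000e-03 -1.00000e+00 -0.00000e+00  2.20027e+02]
 [ 0.00000e+00  0.00000e+00  0.00000e+00  1.00000e+00]]
guard_fin 0.18 [362.8 -43.2  -2.2]
console 0.85 [ 530.4 -119.2   -2.2]
crank 0.59 [ 485.5 -129.2   88.1]
guard_fin 0.7 [513.   97.9 152.4]
console 0.8 [ 532.7 -120.2   -1.5]
crank 0.54 [ 487.1 -128.4   88. ]
guard_fin 0.91 [518.2  96.1 154.7]
console 0.92 [ 529.6 -122.2    2.1]
crank 0.45 [ 482.9 -129.5   86.7]
```

View pics/w2.png

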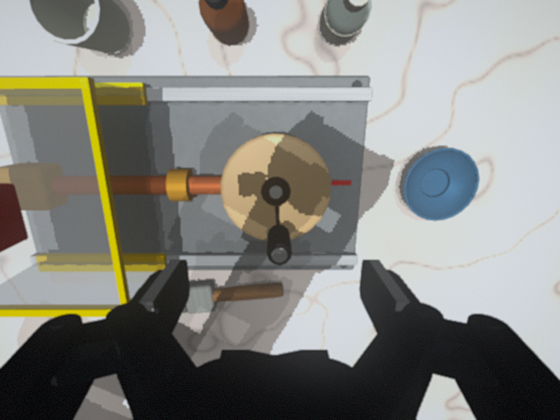

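View pics/topz2.png

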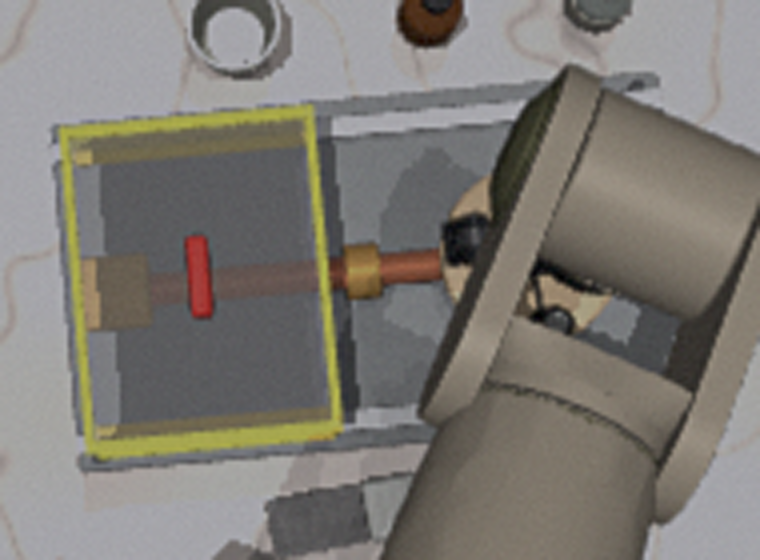

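View pics/sc2.png

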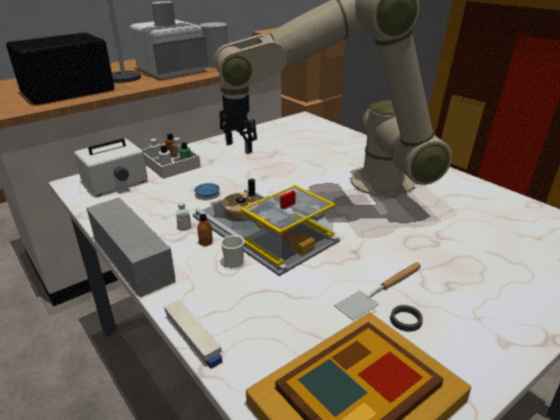

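The guard is open: its fin measures about (513,97.5) against an expected (513.5,97.3). In the wrist picture the crank top is at (280,250) and the hub at (276,190). I'll measure hub and crank heights from depth.

Run:
```python
from h import *
Tm=T(); im,d=shot('wrist','w3.png')
c=ctrl.camera_params('wrist'); f=210/np.tan(np.radians(c['fovy'])/2)
v,u=np.mgrid[:420,:560]; P=np.stack([(u-c['cx'])/f*d,(v-c['cy'])/f*d,d,np.ones_like(d)],-1)
W=(P@(Tm@np.array(c['tool_from_camera'])).T)[...,:3]
for p in [(276,190),(278,215),(279,225),(280,252),(250,180),(276,182)]: print(p,np.round(W[p[1],p[0]],1))
m=(W[...,2]>106)&(W[...,2]<118)&(v<275)&(u>240)&(u<320); Q=W[m]; print('crank top',m.sum(),Q.mean(0),(Q.min(0)+Q.max(0))/2)
m=(W[...,2]>50)&(W[...,2]<60)&(v<275)&(u>200)&(u<345); Q=W[m]; print('disc',m.sum(),cv2.minEnclosingCircle(Q[:,:2].astype(np.float32)))
m=(W[...,2]>62)&(W[...,2]<140)&(v<215)&(u>250)&(u<300); Q=W[m]; print('hub',m.sum(),Q.min(0),Q.max(0))
```

```text
(276, 190) [ 532.3 -116.2   60.9]
(278, 215) [ 502.7 -120.8   55. ]
(279, 225) [ 490.8 -122.9   54.4]
(280, 252) [ 485.5 -123.3  112.7]
(250, 180) [539.7 -87.8  55.6]
(276, 182) [ 540.6 -115.5   59.8]
crank top 467 [ 484.32590699 -127.89970143  111.95519305] [ 482.99376317 -128.31528171  110.57728145]
disc 9266 ((595.4337768554688, -111.3089370727539), 125.44281768798828)
hub 19 [ 525.29794262 -128.07909127   62.04742806] [ 536.27152767 -115.51494362   62.56592477]
```

drive_tool(gripper=[0, 0, 0, 0, 0, 0, 0, 0.5, 1, 1, 1, 1, 1, 1, 1], offset=[[0.0023, 0, -0.023], [0.0023, 0, -0.023], [0, 0.035, 0], [0, 0.035, 0], [0, 0.035, 0], [0, 0.025, 0], [0, 0.015, 0], [0, 0, 0], [0, 0, 0], [0, 0, 0], [0, 0, 0], [0, 0, 0], [0, 0, 0], [0, 0, 0], [0, 0, 0]], turn=[0, 0, 0, 0, 0, 0, 0, 0, 0, 0, 0, 0, 0, 0, 0], force=60)

```text
time_s: 8.32
eef_pos: [484.3, -124.5, 76.7]
ee_rot: [0.519, -0.519, 0.479, -0.481]
force: [-1.3, -0.1, 6.1]
grip_width: 0.264
```

```bash
cat > arc.py <<'E'
import sys
from h import *
C=np.array([float(sys.argv[1]),float(sys.argv[2])]); step=np.radians(float(sys.argv[3])); n=int(sys.argv[4])
Tm=T(); s=ctrl.sense(); p=Tm[:2,3]; r=p-C; phi=np.arctan2(r[1],r[0])
print('pos',np.round(Tm[:3,3],1),'r',np.linalg.norm(r),'phi',np.degrees(phi),'F',np.round(s['force'],1),'w',s['grip_width'],'x',np.round(Tm[:2,0],3),s['time_s'])
# q: console angle; yaw 4.5: q = phi+90-yaw
print('q mod 360',(np.degrees(phi)+90-4.5)%360)
A=np.array([Tm[:2,0],Tm[:2,2]])
q=p; out=[]
acc=np.zeros(2)
for i in range(1,n+1):
    t=C+48*np.array([np.cos(phi+i*step),np.sin(phi+i*step)])
    dl=A@(t-p)/1000; o=np.round(dl-acc,4); acc=acc+o; out.append([float(o[0]),0,float(o[1])])
print(out)
E
python3 arc.py 530.7 -121.5 -20 18
```

```text
pos [ 484.3 -124.5   76.7] r 46.48441399400392 phi -176.25072071276415 F [-1.3 -0.1  6.1] w 0.26362831651754126 x [ 0.077 -0.997] 8.3167
q mod 360 269.2492792872358
[[-0.0164, 0, 0.0016], [-0.0143, 0, 0.0085], [-0.0106, 0, 0.0129], [-0.0055, 0, 0.0157], [0.0002, 0, 0.0167], [0.0059, 0, 0.0156], [0.0108, 0, 0.0126], [0.0146, 0, 0.0082], [0.0164, 0, 0.0027], [0.0164, 0, -0.0031], [0.0143, 0, -0.0085], [0.0106, 0, -0.0129], [0.0055, 0, -0.0157], [-0.0002, 0, -0.0167], [-0.0059, 0, -0.0156], [-0.0108, 0, -0.0127], [-0.0146, 0, -0.0081], [-0.0164, 0, -0.0027]]
```

drive_tool(gripper=[1, 1, 1, 1, 1, 1, 1, 1, 1, 1], offset=[[-0.0164, 0, 0.0016], [-0.0143, 0, 0.0085], [-0.0106, 0, 0.0129], [-0.0055, 0, 0.0157], [0.0002, 0, 0.0167], [0.0059, 0, 0.0156], [0.0108, 0, 0.0126], [0.0146, 0, 0.0082], [0.0164, 0, 0.0027], [0, 0, 0]], turn=[0, 0, 0, 0, 0, 0, 0, 0, 0, 0])

```text
time_s: 9.15
eef_pos: [580.1, -120.2, 76.9]
ee_rot: [0.519, -0.518, 0.479, -0.483]
force: [8.0, -1.9, 1.7]
grip_width: 0.265
```

```bash
python3 arc.py 530.7 -121.5 -10 15
```

```text
pos [ 580.1 -120.2   76.9] r 49.443528787035405 phi 1.4891155374836003 F [ 8.  -1.9  1.7] w 0.2649105209808978 x [ 0.076 -0.997] 9.15
q mod 360 86.9891155374836
[[0.0082, 0, -0.0026], [0.008, 0, -0.0025], [0.0074, 0, -0.004], [0.0066, 0, -0.0051], [0.0056, 0, -0.0062], [0.0045, 0, -0.0071], [0.0031, 0, -0.0077], [0.0018, 0, -0.0082], [0.0003, 0, -0.0084], [-0.0012, 0, -0.0083], [-0.0025, 0, -0.0079], [-0.0039, 0, -0.0074], [-0.0052, 0, -0.0066], [-0.0062, 0, -0.0056], [-0.0071, 0, -0.0045]]
```

```bash
python3 arc.py 532.2 -121.5 -10 12
```

```text
pos [ 580.1 -120.2   76.9] r 47.94405121382444 phi 1.5356994626600735 F [ 8.  -1.9  1.7] w 0.2649105209808978 x [ 0.076 -0.997] 9.15
q mod 360 87.03569946266008
[[0.0083, 0, -0.0011], [0.008, 0, -0.0025], [0.0074, 0, -0.0039], [0.0066, 0, -0.0052], [0.0056, 0, -0.0062], [0.0044, 0, -0.007], [0.0032, 0, -0.0078], [0.0018, 0, -0.0082], [0.0003, 0, -0.0083], [-0.0011, 0, -0.0083], [-0.0026, 0, -0.008], [-0.0039, 0, -0.0074]]
```

drive_tool(gripper=[1, 1, 1, 1, 1, 1, 1, 1, 1, 1], offset=[[0.0083, 0, -0.0011], [0.008, 0, -0.0025], [0.0074, 0, -0.0039], [0.0066, 0, -0.0052], [0.0056, 0, -0.0062], [0.0044, 0, -0.007], [0.0032, 0, -0.0078], [0.0018, 0, -0.0082], [0.0002, 0, -0.006], [0, 0, 0]], turn=[0, 0, 0, 0, 0, 0, 0, 0, 0, 0])

```text
time_s: 9.98
eef_pos: [535.7, -169.9, 77.0]
ee_rot: [0.519, -0.518, 0.477, -0.484]
force: [10.3, -13.0, -3.3]
grip_width: 0.266
```

```bash
python3 arc.py 532.2 -121.5 -10 12
```

```text
pos [ 535.7 -169.9   77. ] r 48.47834496006319 phi -85.85162712420556 F [ 10.3 -13.   -3.3] w 0.2658246060711002 x [ 0.076 -0.997] 9.9833
q mod 360 359.64837287579445
[[-0.0012, 0, -0.0083], [-0.0022, 0, -0.0081], [-0.0036, 0, -0.0076], [-0.0048, 0, -0.0068], [-0.006, 0, -0.0059], [-0.0068, 0, -0.0048], [-0.0076, 0, -0.0035], [-0.0081, 0, -0.0021], [-0.0084, 0, -0.0007], [-0.0083, 0, 0.0007], [-0.0081, 0, 0.0022], [-0.0075, 0, 0.0036]]
```

drive_tool(gripper=[1, 1, 1], offset=[[-0.001, 0, -0.004], [-0.001, 0, -0.004], [0, 0, 0]], turn=[0, 0, 0])

```text
time_s: 10.23
eef_pos: [535.1, -169.8, 77.4]
ee_rot: [0.522, -0.515, 0.471, -0.491]
force: [56.6, -17.6, -31.9]
grip_width: 0.265
```

Firm stop: 57 N with under 1 mm of motion, right at the red mark. I'll relax the push and record the stop position.

drive_tool(gripper=[1, 1, 1], offset=[[0.001, 0, 0.004], [0.001, 0, 0.0025], [0, 0, 0]], turn=[0, 0, 0])

```text
time_s: 10.48
eef_pos: [535.6, -169.9, 77.0]
ee_rot: [0.519, -0.518, 0.476, -0.485]
force: [15.4, -13.4, -6.7]
grip_width: 0.264
```

```bash
python3 arc.py 532.2 -121.5 20 18
python3 - <<'E'
from h import *
Tm=T(); im,d=shot('wrist','w4.png'); 
for q in ['crank','console']:
  for x in ctrl.pinpoint('wrist',q)[:2]: print(q,round(x['score'],2),np.round(x['centre'],1),np.round(cam2w('wrist',x['centre'],Tm),1))
im,d=shot('top','top4.png')
cv2.imwrite('pics/topz4.png',cv2.resize(im[150:290,230:420,::-1],None,fx=4,fy=4,interpolation=cv2.INTER_CUBIC))
E
```

```text
pos [ 535.6 -169.9   77. ] r 48.47987232757038 phi -85.95569453735 F [ 15.4 -13.4  -6.7] w 0.26373962575712184 x [ 0.077 -0.997] 10.4833
q mod 360 359.54430546265
[[-0.0033, 0, 0.0164], [-0.0082, 0, 0.0145], [-0.0127, 0, 0.0108], [-0.0157, 0, 0.0058], [-0.0166, 0, 0.0001], [-0.0157, 0, -0.0056], [-0.0129, 0, -0.0106], [-0.0084, 0, -0.0144], [-0.003, 0, -0.0164], [0.0028, 0, -0.0164], [0.0083, 0, -0.0145], [0.0127, 0, -0.0108], [0.0156, 0, -0.0058], [0.0167, 0, -0.0001], [0.0157, 0, 0.0056], [0.0128, 0, 0.0106], [0.0084, 0, 0.0144], [0.003, 0, 0.0164]]
crank 0.72 [  3.7  31.5 148.5] [ 537.8 -172.2   86.9]
crank 0.5 [152.7   9.2 234.6] [ 546.3 -321.7   -0.8]
console 0.77 [-52.1   5.  233.5] [ 534.8 -117.2   -2.5]
```

View pics/w4.png

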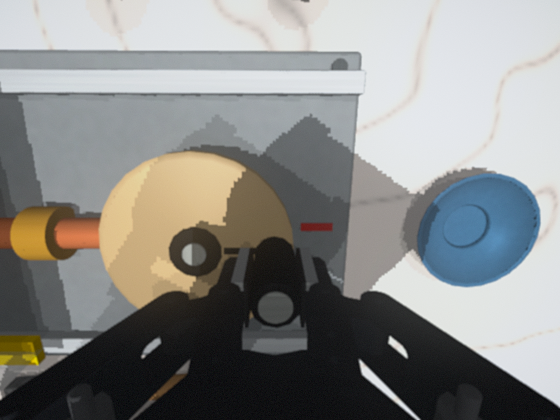

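The wrist picture shows the handle held at (277,300), with the spoke in line with the red mark at (317,227). Now the first anticlockwise turn.

drive_tool(gripper=[1, 1, 1, 1, 1, 1, 1, 1, 1, 1, 1, 1, 1, 1, 1, 1, 1, 1, 1], offset=[[-0.0013, 0, 0.0189], [-0.0082, 0, 0.0145], [-0.0127, 0, 0.0108], [-0.0157, 0, 0.0058], [-0.0166, 0, 0.0001], [-0.0157, 0, -0.0056], [-0.0129, 0, -0.0106], [-0.0084, 0, -0.0144], [-0.003, 0, -0.0164], [0.0028, 0, -0.0164], [0.0083, 0, -0.0145], [0.0127, 0, -0.0108], [0.0156, 0, -0.0058], [0.0167, 0, -0.0001], [0.0157, 0, 0.0056], [0.0128, 0, 0.0106], [0.0084, 0, 0.0144], [0.003, 0, 0.0164], [0, 0, 0]], turn=[0, 0, 0, 0, 0, 0, 0, 0, 0, 0, 0, 0, 0, 0, 0, 0, 0, 0, 0])

```text
time_s: 12.27
eef_pos: [537.4, -169.8, 76.8]
ee_rot: [0.519, -0.519, 0.478, -0.482]
force: [3.9, -5.7, 5.5]
grip_width: 0.261
```

```bash
python3 arc.py 532.2 -121.5 20 18
```

```text
pos [ 537.4 -169.8   76.8] r 48.57556955772085 phi -83.8796882482755 F [ 3.9 -5.7  5.5] w 0.2605980151884738 x [ 0.077 -0.997] 12.2667
q mod 360 1.6203117517245005
[[-0.004, 0, 0.0163], [-0.0087, 0, 0.0142], [-0.0131, 0, 0.0103], [-0.0158, 0, 0.0052], [-0.0167, 0, -0.0005], [-0.0155, 0, -0.0061], [-0.0124, 0, -0.0111], [-0.0079, 0, -0.0147], [-0.0024, 0, -0.0165], [0.0034, 0, -0.0163], [0.0087, 0, -0.0142], [0.0131, 0, -0.0103], [0.0158, 0, -0.0052], [0.0167, 0, 0.0004], [0.0155, 0, 0.0062], [0.0124, 0, 0.0111], [0.0079, 0, 0.0147], [0.0024, 0, 0.0165]]
```

drive_tool(gripper=[1, 1, 1, 1, 1, 1, 1, 1, 1, 1, 1, 1, 1, 1, 1, 1, 1, 1, 1, 1], offset=[[-0.004, 0, 0.0163], [-0.0087, 0, 0.0142], [-0.0131, 0, 0.0103], [-0.0158, 0, 0.0052], [-0.0167, 0, -0.0005], [-0.0155, 0, -0.0061], [-0.0124, 0, -0.0111], [-0.0079, 0, -0.0147], [-0.0024, 0, -0.0165], [0.0034, 0, -0.0163], [0.0087, 0, -0.0142], [0.0131, 0, -0.0103], [0.0158, 0, -0.0052], [0.0167, 0, 0.0004], [0.0155, 0, 0.0062], [0.0124, 0, 0.0111], [0.0079, 0, 0.0147], [0.0024, 0, 0.014], [0, 0, 0], [0, 0, 0]], turn=[0, 0, 0, 0, 0, 0, 0, 0, 0, 0, 0, 0, 0, 0, 0, 0, 0, 0, 0, 0])

```text
time_s: 13.93
eef_pos: [534.0, -170.0, 76.9]
ee_rot: [-0.519, 0.519, -0.478, 0.483]
force: [3.5, -10.8, 3.0]
grip_width: 0.265
```

```bash
python3 arc.py 532.2 -121.5 20 2
python3 - <<'E'
from h import *
Tm=T(); im,d=shot('wrist','w5.png'); print(Tm[:3,3])
for q in ['crank','console']:
  for x in ctrl.pinpoint('wrist',q)[:1]: print(q,round(x['score'],2),np.round(x['centre'],1),np.round(cam2w('wrist',x['centre'],Tm),1))
a=cv2.imread('pics/w4.png'); b=cv2.imread('pics/w5.png')
def cen(i):
  h=cv2.cvtColor(i,cv2.COLOR_BGR2HSV); m=((h[...,0]<6)|(h[...,0]>174))&(h[...,1]>150)&(h[...,2]>60); m[:200]=0;m[250:]=0;m[:,:285]=0;m[:,360:]=0
  g=np.argwhere(m); return g.mean(0)[::-1],len(g)
print('mark',cen(a),cen(b))
for i in (a,b):
  g=cv2.cvtColor(i,cv2.COLOR_BGR2GRAY); 
g1,g2=[cv2.cvtColor(i,cv2.COLOR_BGR2GRAY) for i in (a,b)]
t=g1[225:278,165:225]; r=cv2.matchTemplate(g2,t,cv2.TM_CCOEFF_NORMED); print('hub shift',cv2.minMaxLoc(r)[1:4:2], '(165,225)')
t=g1[282:330,255:300]; r=cv2.matchTemplate(g2,t,cv2.TM_CCOEFF_NORMED); print('handle',cv2.minMaxLoc(r)[1:4:2],'(255,282)')
cv2.imwrite('pics/cmp.png',np.hstack([a[180:380,120:360],b[180:380,120:360]])[:, :].repeat(1,0))
im,d=shot('top','top5.png');im,d=shot('scene','sc5.png')
for x in ctrl.pinpoint('scene','guard_fin')[:1]: print(np.round(cam2w('scene',x['centre']),1))
cv2.imwrite('pics/topz5.png',cv2.resize(cv2.imread('pics/top5.png')[150:290,230:420],None,fx=4,fy=4))
E
```

```text
pos [ 534.  -170.    76.9] r 48.507126118944065 phi -87.92949021436735 F [  3.5 -10.8   3. ] w 0.2648981482717354 x [ 0.077 -0.997] 13.9333
q mod 360 357.5705097856327
[[-0.0027, 0, 0.0165], [-0.0078, 0, 0.0148]]
[ 533.95253085 -169.97545688   76.8655088 ]
crank 0.85 [ -1.   35.4 149.3] [ 531.9 -168.    87.1]
console 0.95 [-48.3   4.  232.2] [ 534.4 -120.9   -1.6]
mark (array([315.87634409, 226.50537634]), 186) (array([316.       , 224.3968254]), 189)
hub shift (0.9735479950904846, (165, 222)) (165,225)
handle (0.985889732837677, (255, 283)) (255,282)
```

View pics/cmp.png

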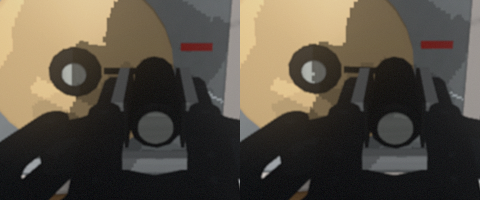

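View pics/topz5.png

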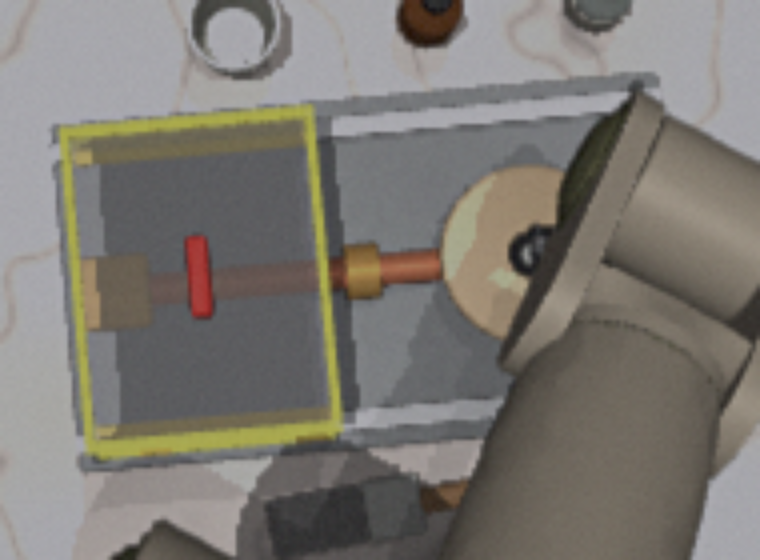

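View pics/sc5.png

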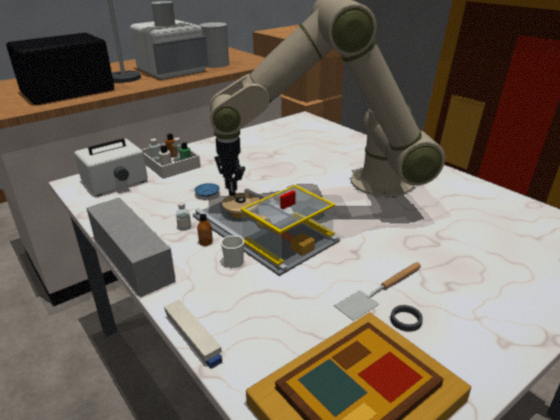

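Compared with the stop reference, the handle is still about 2 mm (≈2.4°) short of two turns; guard and bystanders look unchanged. I'll correct this in small tangential steps.

drive_tool(gripper=[1, 1, 1, 1], offset=[[0, 0, 0.0013], [0, 0, 0.0013], [0, 0, 0], [0, 0, 0]], turn=[0, 0, 0, 0])

```text
time_s: 14.57
eef_pos: [535.5, -169.9, 76.9]
ee_rot: [-0.518, 0.519, -0.478, 0.482]
force: [-1.0, -11.5, 4.1]
grip_width: 0.263
```

```bash
cat > cmp.py <<'E'
import sys
from h import *
Tm=T(); s=ctrl.sense(); print('pos',np.round(Tm[:3,3],2),'F',np.round(s['force'],1),'x',np.round(Tm[:2,0],4), 'ref 535.6 -169.9')
shot('wrist',sys.argv[1])
c=ctrl.camera_params('wrist'); print('f',210/np.tan(np.radians(c['fovy'])/2))
a,b=[cv2.cvtColor(cv2.imread('pics/'+n),cv2.COLOR_BGR2GRAY).astype(np.float32) for n in ('w4.png',sys.argv[1])]
for n,(x0,y0,x1,y1) in dict(hub=(165,225,225,278),handle=(258,285,297,328),mark=(297,215,337,238)).items():
  r=cv2.matchTemplate(b,a[y0:y1,x0:x1],cv2.TM_CCOEFF_NORMED); _,v,_,(i,j)=cv2.minMaxLoc(r)
  px=[r[j,i-1],r[j,i],r[j,i+1]]; py=[r[j-1,i],r[j,i],r[j+1,i]]
  sp=lambda p:(p[0]-p[2])/2/(p[0]-2*p[1]+p[2])
  print(n,round(v,3),round(i+sp(px)-x0,2),round(j+sp(py)-y0,2))
E
python3 cmp.py w6.png
```

```text
pos [ 535.48 -169.89   76.86] F [ -1.  -11.5   4.1] x [ 0.0771 -0.997 ] ref 535.6 -169.9
f 293.019245795832
hub 0.991 0.04 -0.4
handle 0.99 -0.22 0.97
mark 0.965 0.24 -0.46
```

drive_tool(gripper=[1, 1, 1], offset=[[0, 0, 0.001], [0, 0, 0], [0, 0, 0]], turn=[0, 0, 0])

```text
time_s: 14.87
eef_pos: [536.4, -169.8, 76.8]
ee_rot: [-0.518, 0.519, -0.478, 0.482]
force: [-0.1, -10.9, 4.1]
grip_width: 0.267
```

```bash
python3 cmp.py w7.png
```

```text
pos [ 536.39 -169.81   76.84] F [ -0.1 -10.9   4.1] x [ 0.077 -0.997] ref 535.6 -169.9
f 293.019245795832
hub 0.994 0.13 0.96
handle 0.989 -0.2 0.98
mark 0.968 0.18 0.61
```

The setting is now within about 0.3° of two turns, with almost no tangential load. I'll hold briefly, check everything, then hand in.

drive_tool(gripper=[1, 1, 1, 1, 1, 1], offset=[[0, 0, 0], [0, 0, 0], [0, 0, 0], [0, 0, 0], [0, 0, 0], [0, 0, 0]], turn=[0, 0, 0, 0, 0, 0])

```text
time_s: 15.42
eef_pos: [536.4, -169.8, 76.9]
ee_rot: [-0.518, 0.519, -0.478, 0.482]
force: [-0.6, -11.8, 2.9]
grip_width: 0.267
```

```bash
python3 cmp.py w8.png
python3 - <<'E'
from h import *
for n in ['scene','top']:
    im,d=shot(n,n+'9.png')
    for q in ['guard_fin','crank','bottle_clear','bottle_amber','swab_cup','dish','brush','spatula','lens']:
        for r in ctrl.pinpoint(n,q)[:1]: print(n,q,round(r['score'],2),np.round(cam2w(n,r['centre']),1))
a=cv2.imread('pics/scene0.png');b=cv2.imread('pics/scene9.png')
cv2.imwrite('pics/diff.png',cv2.absdiff(a,b))
E
```

```text
pos [ 536.42 -169.81   76.86] F [ -0.6 -11.8   2.9] x [ 0.0771 -0.997 ] ref 535.6 -169.9
f 293.019245795832
hub 0.994 0.13 0.96
handle 0.99 -0.2 0.99
mark 0.968 0.13 0.61
scene guard_fin 0.65 [515.8  94.1 153.1]
scene crank 0.54 [ 532.4 -171.1   84.6]
scene bottle_amber 0.89 [694.3 -61.9   2.9]
scene swab_cup 0.79 [680.9  70.9  -1.9]
scene dish 0.53 [ 543.1 -316.2   -1. ]
scene spatula 0.64 [452.3 404.6  -0.5]
scene lens 0.83 [4.954e+02 5.097e+02 3.000e-01]
top guard_fin 0.67 [512.1  99.9 152.6]
top bottle_clear 0.69 [ 7.069e+02 -1.759e+02 -4.000e-01]
top bottle_amber 0.69 [ 6.958e+02 -5.980e+01  3.000e-01]
top swab_cup 0.88 [686.3  73.4   1.7]
top dish 0.76 [ 542.2 -315.    -3.8]
top brush 0.83 [364.4 -42.3  -0.8]
top spatula 0.97 [449.8 404.   -1.9]
top lens 0.54 [498.4 512.   -2.9]
```

View pics/diff.png

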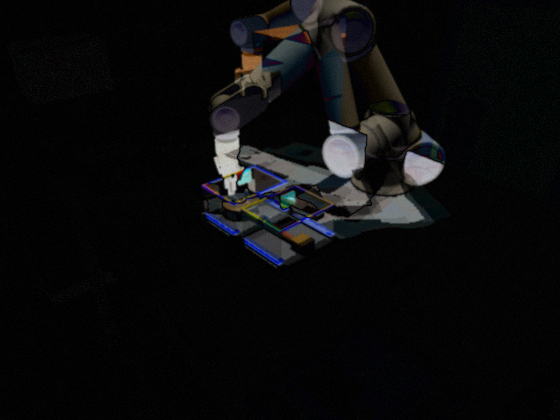

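The difference picture shows changes only at the arm, its shadow, the guard and the wheel (around 200–335, 165–265). No bystander has moved, so I'm handing in.

```bash
python3 -c "
from rig import ctrl
print(ctrl.finish_job())"
```

```text
the job is handed in; nothing more can be done
None
```

I opened the guard, shut the valve and backed it off two turns. I then handed the job in at about 16 s, with the gripper still holding the crank.

- **Guard:** it started about 27 mm open. I slid it until it met its end of travel at about 18 N. The fin stood at y ≈ 97 mm, where I expected it, and the last checks still put it at full opening within camera error (94–100 mm).
- **Valve shut:** the wheel needed about three quarters of a turn clockwise. It hit the stop at the red mark, where the force rose to 57 N with under 1 mm of motion.
- **Backed off two turns:** the wrist picture, compared with the one taken at the stop, put the handle 0.1–0.4 mm past two full turns, which is up to about 0.5°. The tool position and the camera shift disagreed by about 0.3 mm on this.
- **Holding steady:** the load along the turning direction is near zero. A radial pull of about 12 N remains, and the wheel stayed put over a half-second hold.
- **Bystanders:** comparing the first and last scene pictures showed change only at the arm, its shadow, the guard and the wheel. The networks found each bystander in at least one of the two final views. Those with an earlier reading were where they started, to within several mm of detection error.

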